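# Pack the brass ball and close the case

## Robot

A 6-joint arm with a two-finger parallel gripper is mounted at the origin on the work surface. World frame = base frame: x ahead of the robot, y to its left, z up, the work surface at z = 0. Lengths are in m, angles in rad, forces in N, time in s.
With the tool pointing down it reaches from about 0.3 to 0.875 m from the base axis. Payload 6.4 kg.
Tool frame: the origin (TCP) lies at the very end of the fingers, on their centre line; the grasp point (between the pads) lies 19 mm behind it (ctrl.hold_point_z is the distance from the TCP to the grasp point, in m); y points along the fingers, x is the direction in which the jaws open and shut, and the axes are right-handed (so a half turn about y gives the same grasp; the last joint's range is limited). The gripper opens to 85 mm and grips with 20 to 120 N. Pads are 22 mm wide; open, the fingers measure 114 mm over their backs; the gripper's body (76 mm by 85 mm) begins 54 mm behind the grasp point. The pads swing forward as they close: fully open they stand 13 mm farther back than shut.
Start: joints at [-1.55, 0.181, 1.607, -0, 1.354, -0.206], TCP at [0.129, -0.56, 0.231] pointing down, gripper open.
Joint ranges: [-2.99, 2.99], [-0.89, 2.07], [0.3, 2.58], [-1.14, 4.28], [0, 2.63], [-3.12, 3.12]. Speed limits (rad/s): [2.57, 2.57, 3.01, 3.14, 3.14, 3.14].

## Interface

Orientations are given as a unit quaternion [w, x, y, z].
In Python, from bench import ctrl, imaging gives the robot as it stands.
- The arm moves only by the shell command python3 -m jog 'ROWS'. ROWS is JSON, a list of rows, each a list of 3 entries, a list of its own where there are three numbers: the shift along the tool's x, y, z in cm, then the turn, a rotation vector about the tool's x, y, z in rad, then the finger opening in cm, from 0 to 8.54. A call has 1 to 12 rows; each row shifts and turns the pose as measured when the row begins, along the tool's axes as they then stand; what a row does not reach is not made up. A row lasts 1/12 s, in which the tool goes at most 41.7 mm and 7.16 degrees, less where a joint would pass 70% of its speed; a pose out of reach is approached as far as the arm can. A call is refused whole if a number of a shift passes 4.17 or a number of a turn 0.125, either way. A call with a gripper value outside its range is refused whole. The fingers move at their own pace and stop on an object; the grip force is fixed at half the most. Time passes only in rows, so rows that do not move let the fingers close. It gives the time, the measured TCP pose, the force and the opening at its end, in the units of the state.
- ctrl.get_obs(): the state, without advancing time (a new reading comes with each control period).
- imaging.camera(name): name is "scene" or "top" or "wrist"; returns a dict with "frame" (384x512x3 uint8, red, green, blue), "depth" (384x512 float32, m along the optical axis (not along the pixel's ray), 0 where there is no reading), "K" (3x3 intrinsics, pixels), "k1" (the pictures are not rectified: a ray, as slopes to the right and down, at radius r is drawn at 1 + k1 r^2 times it, then the intrinsics apply), "R" (3x3) and "t" (3): a world point X has camera coordinates R X + t. Camera axes: x right, y down, z forward; pixel columns grow to the right and rows downward; lengths in m; the calibration is good to about 2 mm. A picture is of the moment at which its call begins.
- ctrl.hand_in(): hands the job in, once; it reports no verdict.
The state is a dict: "time_s": time; "q": joint angles; "dq": joint speeds; "joint_efforts": joint torques, N m; "eef_pos": TCP position; "eef_rot": TCP orientation; "wrist_force": force on the tool from outside, world axes, zero at the start; "torque": the same for the moment, N m; "opening": opening from 0.0 (shut) to 1.0 (fully open).
Only numpy, scipy, OpenCV 4.12 (cv2) and the standard library are available. Lean on these libraries where they do the work, as an engineer would, in place of code of your own. Each camera call takes 0.05 s, during which the arm holds its last target. There are 200 camera calls.

## Task

Pack the brass ball for transport: lower it gently into the yellow rubber nest on the floor of the open green case and let it go, without dropping it or jamming it down. Then swing the grey lid shut without slamming it and press it fully home with light pressure only, and finally push the red handle of the toggle clamp down until it snaps over and lies level against its stop. Leave the steel ball and the two large brass bushings where they are.

Things in the scene. Friction and masses are not known exactly. Their poses are not given: they have to be found in the camera images.
- case: Green open-topped plastic case fixed to the table, 170 (x) x 180 (y) x 105 mm high outside, walls and floor 6 mm thick, inside depth 99 mm. Origin: centre of its underside. z up; -x is its front (robot) side, the lid's hinge is along its upper +x edge, the clamp is on its +y side. It stands at varying places and yaw.
- nest_floor (a point): Centre of the yellow rubber ring (the nest: 52 mm outer and 40 mm inner diameter, 10 mm high) on the case's inner floor; this point is on the inner floor, 6 mm above the case's underside. A ball sitting in the nest has its centre 32 mm above this point.
- brass_ball: The polished brass ball to be packed, 60 mm diameter, about 0.25 kg. Its origin is a point on its skin that turns with the ball; use the centre instead.
- brass_ball_center (a point): Centre of the brass ball. At the start it sits 32 mm above the table in a fixed black rubber ring (52 mm outer diameter, 10 mm high), one of two such rings; the steel ball sits in the other.
- steel_ball_center (a point): Centre of a bright steel ball, 60 mm diameter, in the other ring; must be left alone.
- lid (a joint): Angle of the lid in rad: 0 shut, 1.57 upright, up to 2.0 leaning back away from the robot. The hinge is stiff: the lid stays where it is left; moving its free edge takes about 2 to 4 N.
- lid_hinge (a point): Middle of the lid's hinge line: 85 mm in +x from the case's centre and 105.5 mm above its underside; the axis is the case's y. Its axes turn with the lid: -x runs along the plate to the free edge, z is the outward normal (up when shut).
- lid_edge (a point): Middle of the free edge, on the outer face, of the smooth grey lid plate without a handle, 170 (hinge to free edge) x 180 x 10 mm thick (in the hinge point's frame it occupies z = 0 to 10 mm). This point is 170 mm from the hinge. Starts open, leaning back.
- clamp (a joint): Angle of the clamp's red handle in rad above level: 1.15 is open (start), 0 is closed with the handle level, pointing away from the case in the case's +y. A spring drives it away from 0.4 rad both ways: it springs open above, snaps shut below. Pushing the red grip takes up to about 10 N, less later. A small steel hold-down arm goes down on the lid with it.
- clamp_pivot (a point): Pivot of the red handle: in the case's frame at x = 0, y = 125 mm, height 120 mm above the case's underside; its axis is the case's x axis. The handle is a round bar 115 mm long (plus rounded end) from the pivot; the red grip, 20 mm thick, covers 45 to 115 mm from the pivot.
- clamp_grip (a point): Point on the upper skin of the red grip, 85 mm from the pivot along the handle: the place to push. Moves with the handle.
- bushing_a: Large brass flanged bushing standing on the clamp's side of the case, nearer the robot, flange 76 mm diameter, 50 mm high; origin centre of its underside. Leave alone.
- bushing_b: The same kind of bushing standing on the clamp's side, farther from the robot. Leave alone.
There are look-alikes about, which are no part of the job. Leave any blue or pink look-alike of the brass_ball alone.

How it is judged:
By the outcome, as a careful person would: the job done as asked, in the order asked, and still so for the second after the job is handed in, with the robot touching nothing.
It also fails if it takes over 69 s, if anything falls off the work surface, if the arm or the gripper's body presses on something with over 40 N, if the wrist force passes 120 N, or if a joint passes its speed limit or range.

## Working session

There is one attempt and no reset: what is moved stays moved. The work goes in short steps, Python scripts to look and compute and a shell command to move; the robot and the scene stay as the last step left them, time stands still between calls to the robot, and variables do not carry over. Pictures are saved under pics/ and viewed, about 8 in all and at most 12, crops included, and the job is handed in when it is done.

```bash
mkdir -p pics; ls; cat > h.py <<'E'
import numpy as np, cv2
from bench import ctrl, imaging
def shot(n):
    return imaging.camera(n)
def save(c,name,crop=None,s=1):
    f=c["frame"][:,:,::-1]
    if crop: f=f[crop[1]:crop[3],crop[0]:crop[2]]
    cv2.imwrite("pics/"+name,cv2.resize(f,None,fx=s,fy=s,interpolation=cv2.INTER_CUBIC))
def ray(c,uv):
    K=np.array(c["K"]);d=np.array([c["k1"],0,0,0,0.])
    p=cv2.undistortPoints(np.array(uv,float).reshape(-1,1,2),K,d).reshape(-1,2)
    R=np.array(c["R"]);t=np.array(c["t"])
    D=np.c_[p,np.ones(len(p))]@R
    return -R.T@t,D
def onplane(c,uv,z):
    o,D=ray(c,uv); return o+D*((z-o[2])/D[:,2])[:,None]
def bydepth(c,uv):
    o,D=ray(c,uv); uv=np.array(uv).astype(int).reshape(-1,2)
    return o+D*c["depth"][uv[:,1],uv[:,0]][:,None]
E
python3 - <<'E'
from h import *
for n in("scene","top","wrist"):
    c=shot(n); save(c,n+"0.png",s=1.0); np.save("pics/"+n+".npy",c,allow_pickle=True)
    print(n,c["K"],c["k1"],-np.array(c["R"]).T@c["t"])
a=[cv2.imread(f"pics/{n}0.png") for n in("scene","top")]
cv2.imwrite("pics/both.png",cv2.resize(np.vstack(a),(512,768))[:,:] if 0 else np.hstack([cv2.resize(x,(400,300)) for x in a]))
print(ctrl.get_obs())
E
```

```text
pics
scene [[361.3573846    0.         252.62983124]
 [  0.         361.3573846  191.4701767 ]
 [  0.           0.           1.        ]] -0.11501984282546202 [ 0.80598525 -0.56189809  0.618517  ]
top [[419.82137664   0.         251.68391007]
 [  0.         419.82137664 185.12081135]
 [  0.           0.           1.        ]] -0.014294805455942404 [ 0.41405352 -0.03838217  1.15134451]
wrist [[272.46776201   0.         253.62186105]
 [  0.         272.46776201 188.87498459]
 [  0.           0.           1.        ]] 0.007556531070646344 [ 0.20320331 -0.54383104  0.37393185]
{'time_s': 0.15, 'q': array([-1.55028171e+00,  1.81384857e-01,  1.60776460e+00,  1.71448433e-05,
        1.35381034e+00, -2.06308573e-01]), 'dq': array([ 0.0007351 , -0.00183036, -0.00209701, -0.00019286, -0.00155855,
       -0.00051609]), 'joint_efforts': array([ 9.79196957e-04, -4.45263505e+01, -3.51691282e+01, -3.29817631e-04,
        5.84219655e-03,  2.84081426e-05]), 'eef_pos': array([ 0.12931663, -0.55983912,  0.2305896 ]), 'eef_rot': array([ 0.55374707, -0.55299547,  0.44050856, -0.43990045]), 'wrist_force': array([-0.0682121 , -0.13308063,  0.69903764]), 'torque': array([-0.03654039,  0.0359015 ,  0.02311213]), 'opening': 1.0013079817839603}
```

View pics/scene0.png

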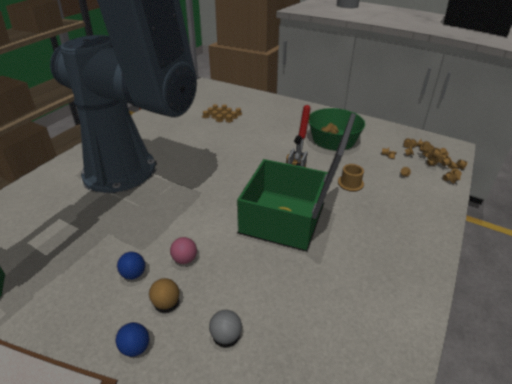

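View pics/top0.png

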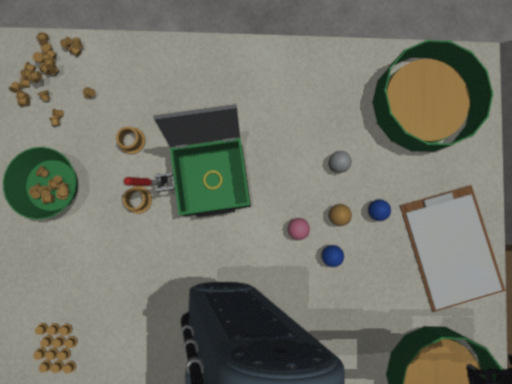

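```bash
python3 - <<'E'
from h import *
from scipy.spatial.transform import Rotation as Ro
q=ctrl.get_obs()["eef_rot"]; print(Ro.from_quat(q,scalar_first=True).as_matrix().round(3))
E
```

```text
[[ 0.225 -0.     0.974]
 [-0.974  0.001  0.225]
 [-0.001 -1.     0.   ]]
```

Scene picture: the case is in the middle with the lid leaning back. Top picture (up = +x, left = +y): brass ball (340,215), steel ball (340,161), pink ball (299,229), blue balls (379,210) and (333,256), nest (213,180), clamp handle about (137,182), bushings (130,139) and (137,200). Only (340,215) is gold/brass coloured and in a ring, and I'll confirm that with a crop while measuring.

```bash
python3 - <<'E'
from h import *
T=np.load("pics/top.npy",allow_pickle=True).item(); S=np.load("pics/scene.npy",allow_pickle=True).item()
def mask(c,lo,hi,box):
    h=cv2.cvtColor(c["frame"],cv2.COLOR_RGB2HSV); m=cv2.inRange(h,lo,hi); o=np.zeros_like(m); x0,y0,x1,y1=box; o[y0:y1,x0:x1]=m[y0:y1,x0:x1]; return o
def big(m): 
    k=max(cv2.findContours(m,0,1)[0],key=cv2.contourArea); return k,cv2.minEnclosingCircle(k),cv2.contourArea(k)
kt,ct,_=big(mask(T,(8,90,60),(28,255,255),(322,197,360,235)))
ks,cs,_=big(mask(S,(8,90,40),(28,255,255),(140,270,190,315)))
print("ball",ct,cs, onplane(T,ct[0],.032),onplane(S,cs[0],.032), bydepth(T,ct[0]))
# rays
o1,d1=ray(T,ct[0]);o2,d2=ray(S,cs[0]);A=np.c_[d1[0],-d2[0]];s=np.linalg.lstsq(A,o2-o1,rcond=None)[0];print("tri",o1+s[0]*d1[0],o2+s[1]*d2[0])
g=mask(T,(50,100,20),(85,255,255),(160,130,260,225)); k,_,a=big(g); r=cv2.minAreaRect(k); b=cv2.boxPoints(r)
print("green",r,b.round(1).tolist(),onplane(T,b,.105).round(4).tolist())
P=cv2.approxPolyDP(cv2.convexHull(k),4,True).reshape(-1,2);print(P.tolist(),onplane(T,P,.105).round(4).tolist())
y=mask(T,(22,120,60),(35,255,255),(195,160,232,200)); k,c,a=big(y); e=cv2.fitEllipse(k);print("nest",e,a,onplane(T,e[0],.016))
d=mask(T,(0,0,20),(180,80,110),(150,100,245,150));k,_,a=big(d);P=cv2.approxPolyDP(cv2.convexHull(k),4,True).reshape(-1,2);print("lid",P.tolist(),bydepth(T,P).round(3).tolist())
rd=mask(T,(0,150,60),(8,255,255),(115,165,160,195))|mask(T,(172,150,60),(180,255,255),(115,165,160,195));k,_,a=big(rd);r=cv2.minAreaRect(k);b=cv2.boxPoints(r);print("red",b.tolist(),bydepth(T,np.argwhere(rd)[::40,::-1]).round(3).tolist())
for n,box in(("bA",(118,186,156,216)),("bB",(112,122,148,156))):
    k,c,a=big(mask(T,(8,80,50),(28,255,255),box));print(n,c,a,onplane(T,c[0],.05),bydepth(T,[c[0]])) 
cr=T["frame"][120:245,110:400,::-1]; cv2.imwrite("pics/crop.png",cv2.resize(cr,None,fx=2.7,fy=2.7,interpolation=cv2.INTER_CUBIC))
E
```

```text
ball ((340.0, 214.5), 10.594910621643066) ((163.8913116455078, 293.7173767089844), 15.4500150680542) [[ 0.43986306 -0.28634328  0.032     ]] [[ 0.44235393 -0.28727345  0.032     ]] [[ 0.4391905  -0.27988168  0.06116895]]
tri [ 0.4399183  -0.28687397  0.02960437] [ 0.44077162 -0.28607844  0.02944782]
green ((209.25531005859375, 176.53598022460938), (68.52767181396484, 71.408447265625), 81.63410949707031) [[168.89999389648438, 147.8000030517578], [239.60000610351562, 137.39999389648438], [249.60000610351562, 205.1999969482422], [178.89999389648438, 215.60000610351562]] [[0.5934, 0.163, 0.105], [0.6253, -0.0139, 0.105], [0.4548, -0.044, 0.105], [0.424, 0.1306, 0.105]]
[[239, 139], [249, 204], [180, 214], [171, 148]] [[0.6212, -0.0126, 0.105], [0.4579, -0.0425, 0.105], [0.4281, 0.1281, 0.105], [0.5931, 0.1578, 0.105]]
nest ((212.3109588623047, 179.5775604248047), (17.468149185180664, 17.82721519470215), 79.14666748046875) 242.5 [[0.52503817 0.05861763 0.016     ]]
lid [[236, 106], [239, 138], [150, 149], [155, 115]] [[0.661, -0.008, 0.267], [0.645, -0.01, 0.001], [0.606, 0.235, 0.002], [0.635, 0.164, 0.271]]
red [[124.63529205322266, 183.74118041992188], [125.12940216064453, 177.31765747070312], [150.28823852539062, 179.25296020507812], [149.79412841796875, 185.67648315429688]] [[0.502, 0.229, 0.233], [0.499, 0.216, 0.217], [0.502, 0.194, 0.17], [0.493, 0.211, 0.21]]
bA ((136.61111450195312, 199.19444274902344), 14.65994930267334) 576.5 [[0.46429518 0.25201279 0.05      ]] [[0.46647496 0.26461182 0.00221727]]
bB ((130.0, 139.5), 14.705541610717773) 575.5 [[0.62212642 0.27779248 0.05      ]] [[0.63140509 0.29189178 0.0008873 ]]
```

View pics/crop.png

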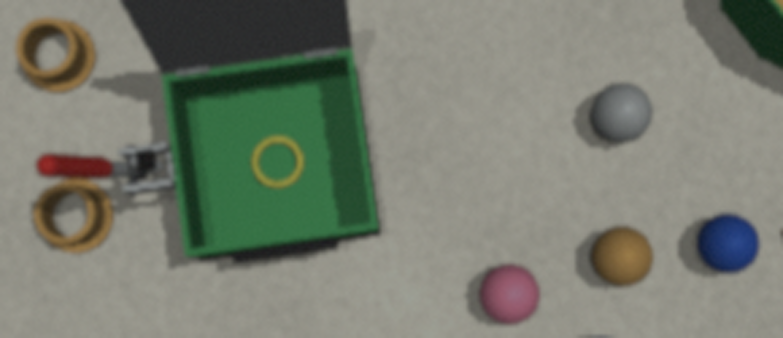

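Confirmed in the crop: brass ball at top (340,215), while its neighbours are pink, blue and grey. Two-view triangulation gives (0.440, -0.287, 0.030) against an expected height of 0.032. The case centre is about (0.525, 0.058) with yaw about 0.174. The nest is at (0.525, 0.0586), which agrees with the centre. I'll move above the ball.

```bash
python3 -m jog '[[[0,0,0],[0,0.053,0],8.54],[[-2.15,0,3.5],[0,0,0],8.54],[[-2.15,0,3.5],[0,0,0],8.54],[[-2.15,0,3.5],[0,0,0],8.54],[[-2.15,0,3.5],[0,0,0],8.54],[[-2.15,0,3.5],[0,0,0],8.54],[[-2.15,0,3.5],[0,0,0],8.54],[[-2.15,0,3.5],[0,0,0],8.54],[[-2.15,0,3.5],[0,0,0],8.54],[[-2.15,0,3.5],[0,0,0],8.54],[[-2.15,2,3.5],[0,0,0],8.54],[[0,2,0],[0,0,0],8.54]]'
cat >> h.py <<'E'
from scipy.spatial.transform import Rotation as Ro
def to(p):
    "remaining shift in tool axes, cm"
    o=ctrl.get_obs(); R=Ro.from_quat(o["eef_rot"],scalar_first=True).as_matrix()
    d=R.T@(np.array(p)-o["eef_pos"])*100
    print("t",round(o["time_s"],2),"pos",o["eef_pos"].round(4),"yaw z",round(float(np.arctan2(R[1,2],R[0,2])),4),"ydir",R[:,1].round(3),"F",o["wrist_force"].round(1),"op",round(o["opening"],2),"shift cm",d.round(2)); return d
E
python3 -c "
from h import *
to([.4405,-.2867,.1])"
```

```text
time_s: 1.15
eef_pos: [0.4411, -0.2867, 0.1936]
eef_rot: [0.539, -0.538, 0.456, -0.46]
wrist_force: [-0.7, -0.2, 0.5]
opening: 0.998
t 1.15 pos [ 0.4411 -0.2867  0.1936] yaw z 0.1612 ydir [ 0.006 -0.002 -1.   ] F [-0.7 -0.2  0.5] op 1.0 shift cm [-0.04  9.36 -0.11]
```

```bash
python3 - <<'E'
from h import *
c=shot("wrist"); save(c,"w1.png")
h=cv2.cvtColor(c["frame"],cv2.COLOR_RGB2HSV); m=cv2.inRange(h,(8,90,60),(28,255,255))
for k in cv2.findContours(m,0,1)[0]:
    if cv2.contourArea(k)>300:
        x=cv2.fitEllipse(k); print(cv2.contourArea(k),x,onplane(c,x[0],.032).round(4))
to([.4405,-.2867,.013])
E
```

```text
1825.0 ((388.37890625, 166.1397705078125), (77.53768920898438, 103.01781463623047), 40.50127410888672) [[ 0.4751 -0.4385  0.032 ]]
1993.0 ((252.1929931640625, 174.2432403564453), (50.14868927001953, 50.62956237792969), 87.79612731933594) [[ 0.4408 -0.2865  0.032 ]]
t 1.2 pos [ 0.4379 -0.2866  0.1891] yaw z 0.1612 ydir [-0.     0.002 -1.   ] F [-2.4  1.2 -3.1] op 1.0 shift cm [ 0.09 17.61  0.25]
```

View pics/w1.png

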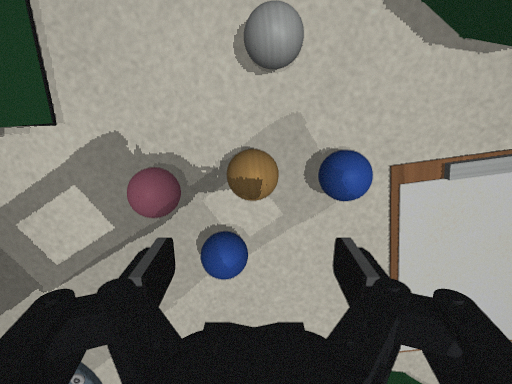

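The wrist picture shows the brass ball at (252,174), giving (0.441, -0.2865). This agrees with the first fix, with the blue, pink and steel balls clear of the fingers. Next I'll descend and grip.

```bash
python3 -m jog '[[[0.1,3,0.25],[0,0,0],8.54],[[0,3,0],[0,0,0],8.54],[[0,3,0],[0,0,0],8.54],[[0,3,0],[0,0,0],8.54],[[0,2.5,0],[0,0,0],8.54],[[0,1.5,0],[0,0,0],8.54],[[0,0.7,0],[0,0,0],8.54],[[0,0,0],[0,0,0],8.54]]'
python3 -c "
from h import *
to([.4408,-.2866,.010])"
```

```text
time_s: 1.87
eef_pos: [0.438, -0.289, 0.0163]
eef_rot: [-0.539, 0.539, -0.459, 0.457]
wrist_force: [0.5, 1.0, -0.6]
opening: 0.999
t 1.87 pos [ 0.438  -0.289   0.0163] yaw z 0.1619 ydir [-0.003  0.002 -1.   ] F [ 0.5  1.  -0.6] op 1.0 shift cm [-0.19  0.63  0.32]
```

```bash
python3 -m jog '[[[-0.2,0.5,0.3],[0,0,0],8.54],[[0,0,0],[0,0,0],8.54],[[0,0,0],[0,0,0],5],[[0,0,0],[0,0,0],5],[[0,0,0],[0,0,0],5],[[0,0,0],[0,0,0],5],[[0,0,0],[0,0,0],5],[[0,0,0],[0,0,0],5],[[0,0,0],[0,0,0],5]]'
python3 -c "
from h import *
to([.4408,-.2866,.010])"
```

```text
time_s: 2.62
eef_pos: [0.4423, -0.2865, 0.0173]
eef_rot: [0.539, -0.538, 0.459, -0.457]
wrist_force: [0.3, -1.3, -1.5]
opening: 0.673
t 2.62 pos [ 0.4423 -0.2865  0.0173] yaw z 0.1612 ydir [-0.001  0.002 -1.   ] F [ 0.3 -1.3 -1.5] op 0.67 shift cm [-0.01  0.73 -0.15]
```

```bash
python3 -m jog '[[[0,0,0],[0,0,0],5],[[0,-0.5,0],[0,0,0],5],[[0,-0.5,0],[0,0,0],5],[[0,-1,0],[0,0,0],5],[[0,-1,0],[0,0,0],5],[[0,-1,0],[0,0,0],5],[[0,0,0],[0,0,0],5],[[0,0,0],[0,0,0],5]]'
python3 - <<'E'
from h import *
to([.525,.0586,.2])
T=shot("top");S=shot("scene")
save(S,"s2.png",(90,180,260,330),4)
to([.525,.0586,.2])
E
```

```text
time_s: 3.28
eef_pos: [0.4431, -0.288, 0.0631]
eef_rot: [0.539, -0.538, 0.458, -0.459]
wrist_force: [-0.3, 0.4, -2.7]
opening: 0.676
t 3.28 pos [ 0.4431 -0.288   0.0631] yaw z 0.1607 ydir [ 0.001 -0.    -1.   ] F [-0.3  0.4 -2.7] op 0.68 shift cm [-32.9  -13.69  13.65]
t 3.38 pos [ 0.4431 -0.288   0.0626] yaw z 0.1607 ydir [ 0.001 -0.    -1.   ] F [ 0.2  1.3 -2. ] op 0.67 shift cm [-32.9  -13.73  13.65]
```

View pics/s2.png

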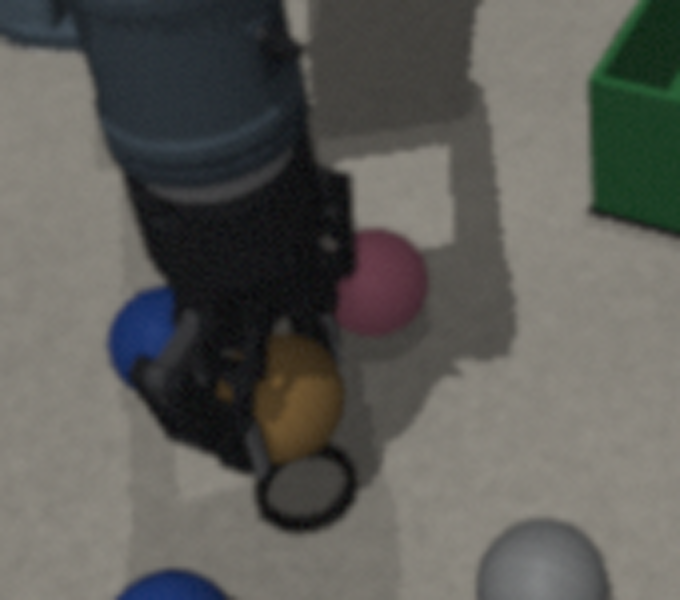

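The picture shows the brass ball held between the fingers above its empty black ring, with the neighbours untouched. Next I'll carry it over the case.

```bash
python3 -m jog '[[[0,-3,0],[0,0,0],5],[[0,-3.3,0],[0,0,0],5],[[-2.5,-3,1.2],[0,0,0],5],[[-3.4,-2.5,1.4],[0,0,0],5],[[-3.4,-1,1.4],[0,0,0],5],[[-3.4,0,1.4],[0,0,0],5],[[-3.4,0,1.4],[0,0,0],5],[[-3.4,0,1.4],[0,0,0],5],[[-3.4,0,1.4],[0,0,0],5],[[-3.4,0,1.4],[0,0,0],5],[[-3.4,0,1.4],[0,0,0],5],[[-3.4,0,1.4],[0,0,0],5]]' && python3 -m jog '[[[-2.2,0,0.8],[0,0,0],5],[[0,0,0],[0,-0.013,0],5],[[0,0,0],[0,0,0],5],[[0,0,0],[0,0,0],5]]'
python3 - <<'E'
from h import *
to([.525,.0586,.2])
c=shot("wrist"); save(c,"w3.png")
h=cv2.cvtColor(c["frame"],cv2.COLOR_RGB2HSV); 
for lo,hi,z in(((8,90,60),(21,255,255),.19),((22,120,60),(35,255,255),.016)):
  for k in cv2.findContours(cv2.inRange(h,lo,hi),0,1)[0]:
    if cv2.contourArea(k)>150:
        x=cv2.fitEllipse(k); print(cv2.contourArea(k),x,onplane(c,x[0],z).round(4),cv2.minEnclosingCircle(k))
o=ctrl.get_obs()
E
```

```text
time_s: 4.38
eef_pos: [0.5272, 0.0692, 0.1932]
eef_rot: [0.536, -0.535, 0.464, -0.46]
wrist_force: [0.9, 0.4, -1.6]
opening: 0.672
time_s: 4.72
eef_pos: [0.5306, 0.101, 0.1907]
eef_rot: [0.541, -0.54, 0.459, -0.452]
wrist_force: [-1.0, 0.3, -2.3]
opening: 0.675
t 4.72 pos [0.5306 0.101  0.1907] yaw z 0.1698 ydir [-0.007  0.007 -1.   ] F [-1.   0.3 -2.3] op 0.68 shift cm [ 4.08 -0.95 -1.28]
10639.0 ((253.5880889892578, 259.6180114746094), (115.10575866699219, 117.74873352050781), 178.74871826171875) [[0.5174 0.0978 0.19  ]] ((253.5193328857422, 259.76507568359375), 59.40718078613281)
2742.5 ((111.60822296142578, 195.25860595703125), (49.31966781616211, 73.41535949707031), 60.57953643798828) [[0.5441 0.1829 0.19  ]] ((113.29940032958984, 197.3502960205078), 37.49760055541992)
4700.5 ((86.05769348144531, 49.21926498413086), (58.10881042480469, 106.78401947021484), 126.16630554199219) [[0.6164 0.1958 0.19  ]] ((89.5, 46.5), 50.91669845581055)
1339.5 ((288.1834411621094, 177.8968963623047), (40.87252426147461, 41.846797943115234), 66.07730102539062) [[0.5278 0.0586 0.016 ]] ((288.0296936035156, 177.86460876464844), 21.381938934326172)
```

View pics/w3.png

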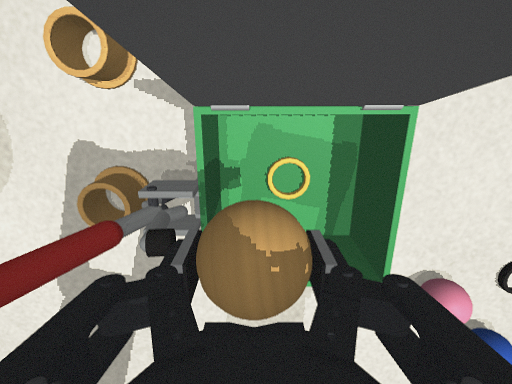

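```bash
cat >> h.py <<'E'
def ball(c,lo=(8,90,60),hi=(21,255,255)):
    h=cv2.cvtColor(c["frame"],cv2.COLOR_RGB2HSV)
    k=max(cv2.findContours(cv2.inRange(h,lo,hi),0,1)[0],key=cv2.contourArea)
    k=cv2.convexHull(k).reshape(-1,2)
    o,D=ray(c,k); D/=np.linalg.norm(D,axis=1)[:,None]
    v=np.linalg.lstsq(D,np.ones(len(D)),rcond=None)[0]; n=np.linalg.norm(v)  # v.d=1 -> cos a=1/n
    return o+v/n*.03/np.sqrt(1-1/n**2)
def nest(c):
    h=cv2.cvtColor(c["frame"],cv2.COLOR_RGB2HSV)
    k=max(cv2.findContours(cv2.inRange(h,(22,120,60),(35,255,255)),0,1)[0],key=cv2.contourArea)
    e=cv2.fitEllipse(k); return onplane(c,e[0],.016)[0],e
E
python3 -m jog '[[[2,0,-0.4],[0,0,0],5],[[2,0,-0.3],[0,0,0],5],[[0,0,0],[0,0,0],5],[[0,0,0],[0,0,0],5],[[0,0,0],[0,0,0],5],[[0,0,0],[0,0,0],5]]'
python3 - <<'E'
from h import *
for i in range(2):
    c=shot("wrist"); print("ball",ball(c).round(4)); n,e=nest(c); print("nest",n.round(4),e); to([.525,.0586,.2])
save(c,"w4.png")
t=shot("top"); n,e=nest(t);print("top",n,e)
E
```

```text
time_s: 5.27
eef_pos: [0.529, 0.0528, 0.1894]
eef_rot: [-0.538, 0.539, -0.462, 0.455]
wrist_force: [-0.6, 0.5, -1.3]
opening: 0.674
ball [0.5278 0.0515 0.2051]
nest [0.5279 0.0583 0.016 ] ((249.1384735107422, 169.85960388183594), (41.58896255493164, 42.23811340332031), 115.7518310546875)
t 5.32 pos [0.529  0.0529 0.1893] yaw z 0.16 ydir [-0.009  0.006 -1.   ] F [ 0.2  0.  -1.3] op 0.67 shift cm [-0.64 -1.06 -0.31]
ball [0.5278 0.0517 0.2051]
nest [0.5279 0.0584 0.016 ] ((249.17630004882812, 169.87330627441406), (41.55312728881836, 42.343841552734375), 105.89515686035156)
t 5.37 pos [0.529  0.0532 0.1894] yaw z 0.1607 ydir [-0.009  0.006 -1.   ] F [ 0.2  0.1 -1. ] op 0.67 shift cm [-0.6  -1.05 -0.32]
top [0.51345347 0.07760101 0.016     ] ((205.1568145751953, 183.6217498779297), (1.80741548538208, 4.522555828094482), 159.82461547851562)
```

```bash
python3 -m jog '[[[-0.65,1,-0.2],[0,0,0],5],[[0,2,0],[0,0,0],5],[[0,2,0],[0,0,0],5],[[0,2,0],[0,0,0],5],[[0,2,0],[0,0,0],5],[[0,1,0],[0,0,0],5],[[0,0,0],[0,0,0],5],[[0,0,0],[0,0,0],5],[[0,0,0],[0,0,0],5]]'
python3 - <<'E'
from h import *
c=shot("wrist"); print("ball",ball(c).round(4)); n,e=nest(c); print("nest",n.round(4),e); to([n[0],n[1],.0233])
save(c,"w5.png")
E
```

```text
time_s: 6.17
eef_pos: [0.5236, 0.0668, 0.0837]
eef_rot: [0.54, -0.54, 0.46, -0.453]
wrist_force: [0.1, 0.8, -1.9]
opening: 0.672
ball [0.5226 0.0655 0.0997]
nest [0.5291 0.0586 0.016 ] ((264.15936279296875, 195.5634307861328), (54.85834884643555, 57.29792022705078), 94.60320281982422)
t 6.22 pos [0.5239 0.0667 0.084 ] yaw z 0.1665 ydir [-0.007  0.007 -1.   ] F [-0.1 -0.1 -2.1] op 0.67 shift cm [0.93 6.06 0.42]
```

View pics/w5.png

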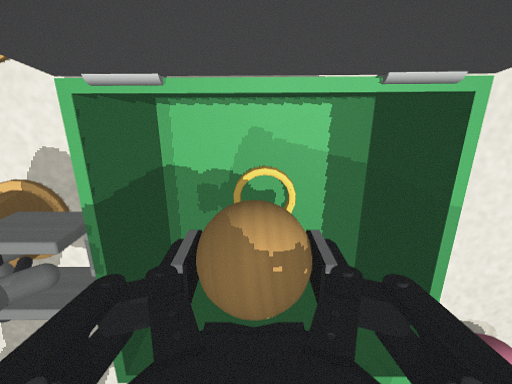

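```bash
python3 -m jog '[[[0.8,0,0.4],[0,0,0],5],[[0,0,0],[0,0,0],5],[[0,0,0],[0,0,0],5],[[0,0,0],[0,0,0],5],[[0,0,0],[0,0,0],5]]'
cat >> h.py <<'E'
from scipy.optimize import least_squares
def nestfit(c):
    h=cv2.cvtColor(c["frame"],cv2.COLOR_RGB2HSV)
    b=ball(c)
    k=max(cv2.findContours(cv2.inRange(h,(22,120,60),(35,255,255)),0,1)[0],key=cv2.contourArea).reshape(-1,2)
    P=onplane(c,k,.016)[:,:2]; c0=np.array([.5275,.0585]); r=np.linalg.norm(P-c0,axis=1); P=P[r>.0235]
    s=least_squares(lambda x:np.linalg.norm(P-x,axis=1)-.026,c0,loss="soft_l1",f_scale=.0005); return s.x.round(4),len(P),np.sqrt(2*s.cost/len(P))
E
python3 - <<'E'
from h import *
c=shot("wrist"); print("ball",ball(c).round(4),nestfit(c)); to([.5275,.0585,.0233])
E
```

```text
time_s: 6.63
eef_pos: [0.5333, 0.058, 0.0883]
eef_rot: [0.542, -0.538, 0.458, -0.456]
wrist_force: [-0.1, 0.5, -2.4]
opening: 0.677
ball [0.5323 0.0568 0.1043] (array([0.5273, 0.0584]), 111, np.float64(0.0006283085438649511))
t 6.68 pos [0.5334 0.058  0.0883] yaw z 0.1661 ydir [ 0.001  0.006 -1.   ] F [ 0.4 -0.5 -1.7] op 0.67 shift cm [-0.11  6.5  -0.59]
```

```bash
python3 -m jog '[[[-0.25,1.5,-0.5],[0,0,0],5],[[0,1.5,0],[0,0,0],5],[[0,1.5,0],[0,0,0],5],[[0,0,0],[0,0,0],5]]'
python3 - <<'E'
from h import *
for i in range(2):
  c=shot("wrist"); print("ball",ball(c).round(4)); to([.5275,.0585,.0233])
E
```

```text
time_s: 7.02
eef_pos: [0.5299, 0.0598, 0.0441]
eef_rot: [0.543, -0.537, 0.456, -0.457]
wrist_force: [-1.0, 0.1, -1.9]
opening: 0.677
ball [0.5289 0.0586 0.0603]
t 7.07 pos [0.5308 0.0597 0.0454] yaw z 0.166 ydir [ 0.008  0.006 -1.   ] F [-0.9  0.6 -1.3] op 0.68 shift cm [ 0.08  2.21 -0.36]
ball [0.53   0.0585 0.0618]
t 7.12 pos [0.5318 0.0596 0.0465] yaw z 0.166 ydir [ 0.01   0.005 -1.   ] F [-0.2  0.1 -0.5] op 0.67 shift cm [ 0.05  2.32 -0.46]
```

```bash
python3 -m jog '[[[0,0.8,-0.25],[0,0,0],5],[[0,0.7,0],[0,0,0],5],[[0,0,0],[0,0,0],5]]'
python3 - <<'E'
from h import *
c=shot("wrist"); print("ball",ball(c).round(4)); to([.529,.0596,.022])
E
```

```text
time_s: 7.37
eef_pos: [0.5316, 0.0591, 0.0331]
eef_rot: [0.544, -0.535, 0.454, -0.46]
wrist_force: [-0.3, 0.2, -2.4]
opening: 0.675
ball [0.5307 0.0579 0.0493]
t 7.42 pos [0.5317 0.059  0.0335] yaw z 0.1662 ydir [ 0.015  0.005 -1.   ] F [ 0.6 -0.5 -1.4] op 0.67 shift cm [-0.1   1.15 -0.28]
```

```bash
python3 -m jog '[[[-0.1,0.3,-0.35],[-0.015,0,0],5],[[0,0.3,0],[0,0,0],5],[[0,0,0],[0,0,0],5]]'
python3 - <<'E'
from h import *
c=shot("wrist"); print("ball",ball(c).round(4)); to([.529,.0596,.022])
E
```

```text
time_s: 7.67
eef_pos: [0.5285, 0.0594, 0.0278]
eef_rot: [0.54, -0.539, 0.457, -0.456]
wrist_force: [0.5, -0.1, -1.8]
opening: 0.675
ball [0.5282 0.0583 0.0443]
t 7.72 pos [0.5286 0.0594 0.028 ] yaw z 0.1662 ydir [ 0.     0.002 -1.   ] F [ 0.2 -0.2 -1.8] op 0.68 shift cm [-0.01  0.6   0.04]
```

Horizontally it's within 1 mm of the nest, with 6 mm left to go. I'll lower it in small steps and watch the force.

```bash
python3 -m jog '[[[0,0.25,-0.05],[0,0,0],5],[[0,0.15,0],[0,0,0],5],[[0,0,0],[0,0,0],5]]'; python3 -m jog '[[[0,0.15,0],[0,0,0],5],[[0,0,0],[0,0,0],5]]'
python3 - <<'E'
from h import *
c=shot("wrist"); print("ball",ball(c).round(4)); to([.529,.0596,.022])
E
```

```text
time_s: 7.97
eef_pos: [0.5285, 0.0593, 0.0239]
eef_rot: [0.541, -0.539, 0.457, -0.457]
wrist_force: [0.1, -0.7, -1.0]
opening: 0.677
time_s: 8.13
eef_pos: [0.5286, 0.0593, 0.0225]
eef_rot: [0.541, -0.539, 0.457, -0.457]
wrist_force: [0.1, 0.2, -0.8]
opening: 0.673
ball [0.5279 0.0582 0.0387]
t 8.18 pos [0.5286 0.0593 0.0226] yaw z 0.1663 ydir [ 0.001  0.002 -1.   ] F [-0.9  0.5 -1.4] op 0.67 shift cm [-0.02  0.06  0.04]
```

```bash
python3 -m jog '[[[0,0.12,0],[0,0,0],5],[[0,0,0],[0,0,0],5]]'; python3 -m jog '[[[0,0.1,0],[0,0,0],5],[[0,0,0],[0,0,0],5]]'; python3 -m jog '[[[0,0,0],[0,0,0],5],[[0,0,0],[0,0,0],5]]'
```

```text
time_s: 8.35
eef_pos: [0.5286, 0.0593, 0.022]
eef_rot: [0.54, -0.539, 0.457, -0.457]
wrist_force: [-1.8, 0.6, 1.1]
opening: 0.678
time_s: 8.52
eef_pos: [0.5287, 0.0593, 0.022]
eef_rot: [0.54, -0.539, 0.457, -0.457]
wrist_force: [-2.4, -0.4, 1.9]
opening: 0.675
time_s: 8.68
eef_pos: [0.5287, 0.0593, 0.0222]
eef_rot: [0.541, -0.539, 0.457, -0.457]
wrist_force: [-1.1, 0.2, 0.7]
opening: 0.674
```

The contact force now points up at 1–2 N, so the ball is seated. Next I'll open the fingers part way and rise.

```bash
python3 -m jog '[[[0,0,0],[0,0,0],6.4],[[0,0,0],[0,0,0],7],[[0,0,0],[0,0,0],7.6],[[0,0,0],[0,0,0],7.8],[[0,0,0],[0,0,0],7.8],[[0,-0.5,0],[0,0,0],7.8],[[0,-1,0],[0,0,0],7.8],[[0,-2,0],[0,0,0],7.8],[[0,-3,0],[0,0,0],7.8],[[0,-3.5,0],[0,0,0],7.8]]'
python3 -m jog '[[[0,-3.5,0],[0,0,0],5],[[0,-3.5,0],[0,0,0],0],[[0,-3,0],[0,0,0],0],[[0,-2,0],[0,0,0],0],[[0,0,0],[0,0,0],0],[[0,0,0],[0,0,0],0]]'
python3 - <<'E'
from h import *
c=shot("wrist"); print("ball",ball(c).round(4)); to([.70,.088,.3]); save(c,"w6.png")
E
```

```text
time_s: 9.52
eef_pos: [0.5235, 0.0595, 0.1197]
eef_rot: [-0.538, 0.542, -0.461, 0.453]
wrist_force: [1.5, 0.3, 0.9]
opening: 0.91
time_s: 10.02
eef_pos: [0.5275, 0.0591, 0.2604]
eef_rot: [0.542, -0.538, 0.455, -0.458]
wrist_force: [0.1, -0.3, -1.0]
opening: 0.055
ball [0.6231 0.2418 0.1017]
t 10.07 pos [0.5278 0.0591 0.2605] yaw z 0.1665 ydir [ 0.007  0.001 -1.   ] F [0.8 0.  0.6] op 0.0 shift cm [ 1.000e-02 -3.820e+00  1.749e+01]
```

View pics/w6.png

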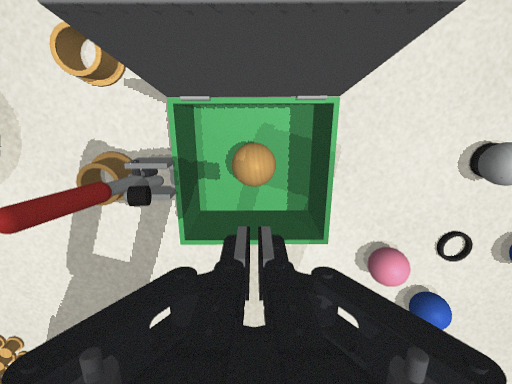

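The picture shows the ball seated in the nest at (254,164), the lid open, and the clamp arm at (140,195) clear of the lid. Now I'll go over and behind the lid with the fingers shut.

```bash
python3 -m jog '[[[0,-3.5,0],[0,0,0],0],[[0,-3.5,0.5],[0,0,0],0],[[0,0,2.5],[0,0,0],0],[[0,0,3],[0,0,0],0],[[0,0,3],[0,0,0],0],[[0,0,3],[0,0,0],0],[[0,0,3],[0,0,0],0],[[0,0,2.5],[0,0,0],0],[[0,0,0],[0,0,0],0],[[0,0,0],[0,0,0],0]]'
python3 - <<'E'
from h import *
S=shot("scene"); save(S,"s7.png",(230,70,430,250),3.3); to([.70,.088,.24])
E
```

```text
time_s: 10.9
eef_pos: [0.6997, 0.0898, 0.3136]
eef_rot: [-0.536, 0.544, -0.463, 0.451]
wrist_force: [-0.3, -0.5, -0.4]
opening: -0.003
t 10.95 pos [0.6991 0.0897 0.3129] yaw z 0.1655 ydir [-0.022  0.003 -1.   ] F [-0.6 -0.4 -0.9] op 0.0 shift cm [0.23 7.29 0.21]
```

View pics/s7.png

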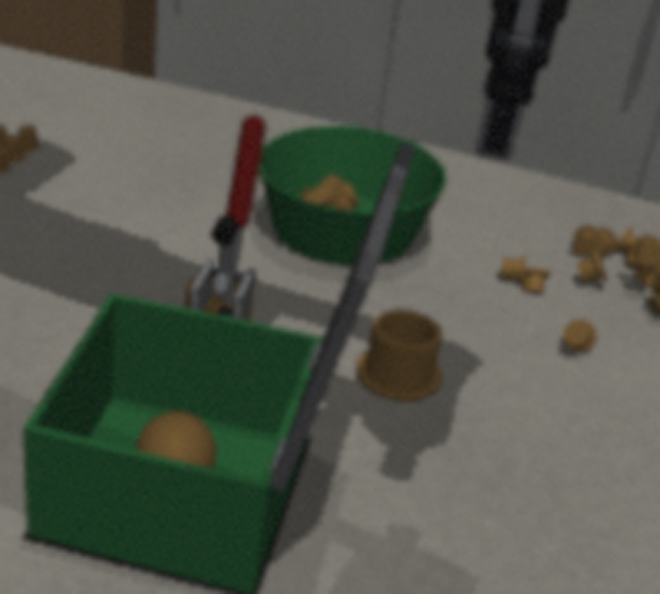

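The fingers are up behind the lid's free edge, in clear space. I'll descend and then push towards the robot.

```bash
python3 -m jog '[[[0,2.5,0],[0.022,0,0],0],[[0,2.5,0],[0,0,0],0],[[0,2,0],[0,0,0],0],[[0,0,0],[0,0,0],0],[[0,0,-1],[0,0,0],0],[[0,0,-1],[0,0,0],0],[[0,0,0],[0,0,0],0]]'; python3 -m jog '[[[0,0,-0.8],[0,0,0],0],[[0,0,-0.8],[0,0,0],0],[[0,0,0],[0,0,0],0]]'
cat >> h.py <<'E'
C=np.array([.5265,.0585]);Y=.172;ex=np.array([np.cos(Y),np.sin(Y)]);ey=np.array([-np.sin(Y),np.cos(Y)])
def cf(p=None):
    p=ctrl.get_obs()["eef_pos"] if p is None else p
    return np.r_[(p[:2]-C)@ex,(p[:2]-C)@ey,p[2]].round(4)
E
python3 -c "
from h import *
to([.70,.088,.24]);print(cf())"
```

```text
time_s: 11.53
eef_pos: [0.671, 0.086, 0.2404]
eef_rot: [0.54, -0.539, 0.46, -0.454]
wrist_force: [0.3, 0.3, -0.7]
opening: 0.001
time_s: 11.78
eef_pos: [0.6552, 0.0832, 0.2447]
eef_rot: [0.541, -0.538, 0.459, -0.456]
wrist_force: [-0.8, -0.1, -0.4]
opening: -0.004
t 11.78 pos [0.6552 0.0832 0.2447] yaw z 0.1646 ydir [ 0.     0.007 -1.   ] F [-0.8 -0.1 -0.4] op -0.0 shift cm [0.26 0.47 4.5 ]
[0.131  0.0023 0.2447]
```

```bash
python3 -m jog '[[[0,0,-0.9],[0,0,0],0],[[0,0,-0.9],[0,0,0],0],[[0,0,-0.9],[0,0,0],0],[[0,0,-0.9],[0,0,0],0],[[0,0.1,-0.9],[0,0,0],0],[[0,0.1,-0.9],[0,0,0],0],[[0,0,0],[0,0,0],0]]'
python3 - <<'E'
from h import *
to([.70,.088,.24]);print(cf())
S=shot("scene"); save(S,"s8.png",(230,70,430,250),3)
to([.70,.088,.24])
E
```

```text
time_s: 12.37
eef_pos: [0.6019, 0.0739, 0.2478]
eef_rot: [0.544, -0.535, 0.455, -0.459]
wrist_force: [-0.3, -0.2, -0.1]
opening: -0.002
t 12.37 pos [0.6019 0.0739 0.2478] yaw z 0.1643 ydir [ 0.013  0.007 -1.   ] F [-0.3 -0.2 -0.1] op -0.0 shift cm [0.22 0.91 9.89]
[0.0769 0.0023 0.2478]
t 12.42 pos [0.6025 0.074  0.248 ] yaw z 0.1642 ydir [ 0.013  0.007 -1.   ] F [ 0.1  0.6 -0.4] op 0.0 shift cm [0.21 0.94 9.84]
```

View pics/s8.png

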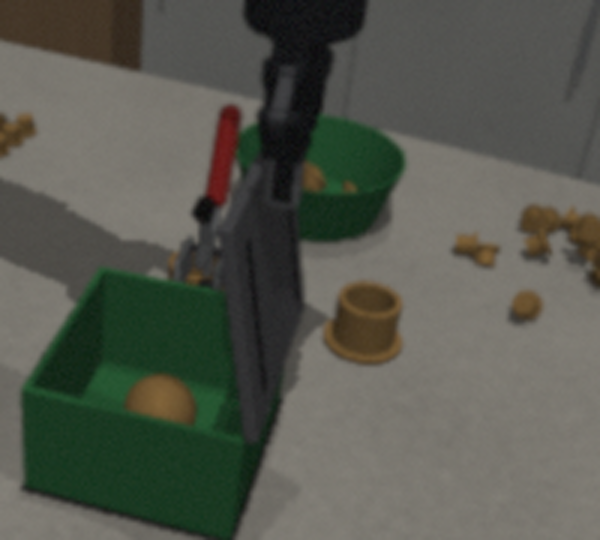

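```bash
python3 -m jog '[[[0,0.25,-0.8],[-0.013,0,0],0],[[0,0.25,-0.8],[0,0,0],0],[[0,0.3,-0.8],[0,0,0],0],[[0,0.35,-0.75],[0,0,0],0],[[0,0.35,-0.75],[0,0,0],0],[[0,0.35,-0.75],[0,0,0],0],[[0,0.4,-0.7],[0,0,0],0],[[0,0.4,-0.7],[0,0,0],0]]'
python3 -c "
from h import *
to([.70,.088,.24]);print(cf())"
```

```text
time_s: 13.08
eef_pos: [0.5399, 0.063, 0.2209]
eef_rot: [0.541, -0.537, 0.457, -0.458]
wrist_force: [1.8, 0.2, -0.1]
opening: -0.004
t 13.08 pos [0.5399 0.063  0.2209] yaw z 0.1642 ydir [ 0.004  0.004 -1.   ] F [ 1.8  0.2 -0.1] op -0.0 shift cm [ 0.14 -1.83 16.21]
[0.014  0.0021 0.2209]
```

On the planned arc (0.0158, 0.221). Continuing, more slowly.

```bash
python3 -m jog '[[[0,0.55,-0.6],[0,0,0],0],[[0,0.55,-0.6],[0,0,0],0],[[0,0.55,-0.6],[0,0,0],0],[[0,0.6,-0.6],[0,0,0],0],[[0,0.6,-0.6],[0,0,0],0]]'
python3 -c "
from h import *
to([.70,.088,.24]);print(cf())"
python3 -m jog '[[[0,0.6,-0.35],[0,0,0],0],[[0,0.6,-0.35],[0,0,0],0],[[0,0.6,-0.35],[0,0,0],0],[[0,0.6,-0.35],[0,0,0],0],[[0,0.6,-0.35],[0,0,0],0],[[0,0.5,-0.3],[0,0,0],0]]'
python3 -c "
from h import *
to([.70,.088,.24]);print(cf())"
```

```text
time_s: 13.5
eef_pos: [0.5062, 0.0577, 0.1887]
eef_rot: [0.541, -0.537, 0.457, -0.457]
wrist_force: [1.4, 0.7, 1.5]
opening: 0.004
t 13.5 pos [0.5062 0.0577 0.1887] yaw z 0.164 ydir [ 0.003  0.004 -1.   ] F [1.4 0.7 1.5] op 0.0 shift cm [ 0.15 -5.06 19.63]
[-0.0201  0.0026  0.1887]
time_s: 14.0
eef_pos: [0.4825, 0.0542, 0.1488]
eef_rot: [0.541, -0.538, 0.458, -0.457]
wrist_force: [1.1, -0.1, 1.0]
opening: -0.003
t 14.0 pos [0.4825 0.0542 0.1488] yaw z 0.1639 ydir [ 0.001  0.004 -1.   ] F [ 1.1 -0.1  1. ] op -0.0 shift cm [ 0.18 -9.08 22.02]
[-0.044   0.0033  0.1488]
```

```bash
python3 -m jog '[[[0,0.4,-0.1],[0,0,0],0],[[0,0.4,-0.1],[0,0,0],0],[[0,0.35,-0.1],[0,0,0],0],[[0,0.35,0],[0,0,0],0],[[0,0.3,0],[0,0,0],0],[[0,0.25,0],[0,0,0],0],[[0,0.2,0],[0,0,0],0],[[0,0.2,0],[0,0,0],0]]'
python3 -m jog '[[[0,0.15,0],[0,0,0],0],[[0,0.15,0],[0,0,0],0],[[0,0.15,0],[0,0,0],0]]'
```

```text
time_s: 14.67
eef_pos: [0.4775, 0.0538, 0.1205]
eef_rot: [0.54, -0.539, 0.459, -0.455]
wrist_force: [0.0, -0.5, 0.7]
opening: -0.005
time_s: 14.92
eef_pos: [0.4775, 0.0539, 0.1155]
eef_rot: [0.54, -0.539, 0.459, -0.455]
wrist_force: [-1.8, -0.5, 7.5]
opening: 0.001
```

```bash
python3 -m jog '[[[0,0.15,0],[0,0,0],0],[[0,0.15,0],[0,0,0],0]]'; python3 -c "
from h import *
to([.70,.088,.24]);print(cf())"
```

```text
time_s: 15.08
eef_pos: [0.4776, 0.0538, 0.1154]
eef_rot: [0.539, -0.539, 0.459, -0.455]
wrist_force: [-9.1, 0.7, 19.1]
opening: -0.002
t 15.08 pos [0.4776 0.0538 0.1154] yaw z 0.1647 ydir [-0.005  0.004 -1.   ] F [-9.1  0.7 19.1] op -0.0 shift cm [  0.22 -12.55  22.45]
[-0.049   0.0038  0.1154]
```

The lid is home at z = 0.1154, against 0.1155 expected, with about 19 N at most. I'll ease off, rise, and inspect the clamp's surroundings with depth.

```bash
python3 -m jog '[[[0,-0.3,0],[0,0,0],0],[[0,-1,0],[0,0,0],0],[[0,-3,0],[0,0,0],0],[[0,-3.5,0],[0,0,0],0],[[0,-3.5,0],[0,0,0],0],[[0,-2,0],[0,0,0],0],[[0,0,0],[0,0,0],0]]'
python3 - <<'E'
from h import *
vv,uu=np.mgrid[0:384,0:512]
for n in("top","scene","wrist"):
    c=shot(n); uv=np.c_[uu.ravel(),vv.ravel()]; P=bydepth(c,uv); ok=c["depth"].ravel()>0
    q=np.c_[(P[:,:2]-C)@ex,(P[:,:2]-C)@ey,P[:,2]]
    print(n)
    for v0 in np.arange(-.08,.25,.02 ):
        s=ok&(abs(q[:,0])<.035)&(q[:,1]>=v0)&(q[:,1]<v0+.02)&(q[:,2]>.05)&(q[:,2]<.26)
        if s.sum()>3: print(round(v0,3),s.sum(),"z",np.percentile(q[s,2],[5,50,95]).round(3),"u",np.percentile(q[s,0],[5,50,95]).round(3))
    if n=="wrist": save(c,"w9.png")
to([.5051-.11*0,.16,.24]);print(cf())
E
```

```text
time_s: 15.67
eef_pos: [0.4772, 0.0537, 0.2555]
eef_rot: [-0.539, 0.54, -0.46, 0.454]
wrist_force: [1.2, -0.9, 0.5]
opening: -0.002
top
-0.08 224 z [0.113 0.116 0.119] u [-0.032 -0.     0.032]
-0.06 46 z [0.114 0.117 0.12 ] u [-0.031 -0.013  0.011]
0.16 23 z [0.228 0.233 0.237] u [-0.008  0.     0.007]
0.18 5 z [0.228 0.23  0.232] u [-0.004 -0.     0.004]
scene
-0.08 192 z [0.113 0.115 0.116] u [-0.031  0.001  0.031]
-0.06 170 z [0.113 0.115 0.117] u [-0.032  0.001  0.032]
-0.04 164 z [0.113 0.115 0.116] u [-0.032 -0.     0.032]
-0.02 156 z [0.113 0.115 0.116] u [-0.03   0.002  0.031]
0.0 147 z [0.113 0.115 0.116] u [-0.031  0.001  0.031]
0.02 142 z [0.113 0.115 0.116] u [-0.032 -0.     0.032]
0.04 142 z [0.113 0.115 0.117] u [-0.032  0.001  0.031]
0.06 119 z [0.113 0.115 0.117] u [-0.032  0.001  0.031]
0.08 141 z [0.113 0.118 0.178] u [-0.026  0.     0.028]
0.1 131 z [0.106 0.129 0.18 ] u [-0.015  0.002  0.02 ]
0.12 127 z [0.093 0.124 0.173] u [-0.015  0.004  0.02 ]
0.14 152 z [0.17  0.193 0.215] u [-0.008  0.002  0.01 ]
0.16 71 z [0.207 0.225 0.233] u [-0.007  0.003  0.01 ]
wrist
-
[... 356 characters left out ...]
[0.115 0.116 0.118] u [-0.031  0.002  0.032]
0.06 1389 z [0.115 0.116 0.118] u [-0.031  0.002  0.031]
0.08 1261 z [0.114 0.117 0.181] u [-0.027  0.001  0.028]
0.1 769 z [0.108 0.128 0.182] u [-0.018  0.001  0.02 ]
0.12 994 z [0.09  0.153 0.177] u [-0.017  0.004  0.019]
0.14 2062 z [0.177 0.201 0.22 ] u [-0.008  0.001  0.009]
0.16 283 z [0.209 0.22  0.225] u [-0.009 -0.     0.01 ]
0.18 67 z [0.05  0.051 0.052] u [-0.034 -0.025  0.002]
0.2 28 z [0.05  0.051 0.052] u [0.002 0.003 0.005]
0.22 15 z [0.05  0.051 0.052] u [-0.034 -0.033 -0.021]
t 15.82 pos [0.4745 0.054  0.25  ] yaw z 0.1647 ydir [-0.015  0.006 -1.   ] F [ 0.4 -0.4 -0. ] op 0.0 shift cm [-9.94  1.02  4.77]
[-0.052   0.0045  0.25  ]
```

The lid is flat and level at z 0.115–0.116 in the scene and wrist depth. The hold-down arm stands up to z 0.18 at v 0.08–0.12, and the handle's inner skin is at v≈0.15 for z≈0.20. I'll move above the gap at z 0.25.

```bash
python3 -m jog '[[[-2,0,1],[0.015,0,0],0],[[-2.2,0,1.1],[0,0,0],0],[[-2.2,0,1.1],[0,0,0],0],[[-2.2,0,1.1],[0,0,0],0],[[-1.6,0,0.7],[0,0,0],0],[[0,0,0],[0,0,0],0],[[0,0,0],[0,0,0],0]]'
python3 -c "
from h import *
p=C+.115*ey;to([p[0],p[1],.212]);print(cf())"
```

```text
time_s: 16.4
eef_pos: [0.5005, 0.1661, 0.2349]
eef_rot: [-0.535, 0.542, -0.466, 0.45]
wrist_force: [0.2, -0.4, -0.6]
opening: -0.001
t 16.4 pos [0.5005 0.1661 0.2349] yaw z 0.1612 ydir [-0.024  0.007 -1.   ] F [ 0.2 -0.4 -0.6] op -0.0 shift cm [-0.44  2.28  0.76]
[-0.0072  0.1104  0.2349]
```

```bash
python3 -m jog '[[[0,1.1,0.7],[0.024,-0.008,0],0],[[0,1,0],[0,0,0],0],[[0,0,0],[0,0,0],0]]'
python3 -c "
from h import *
p=C+.135*ey;to([p[0],p[1],.212]);print(cf())"
```

```text
time_s: 16.65
eef_pos: [0.5046, 0.1658, 0.2089]
eef_rot: [0.541, -0.539, 0.46, -0.452]
wrist_force: [-0.2, -0.3, -0.1]
opening: -0.004
t 16.65 pos [0.5046 0.1658 0.2089] yaw z 0.169 ydir [-0.007  0.01  -1.   ] F [-0.2 -0.3 -0.1] op -0.0 shift cm [-2.56 -0.28  0.31]
[-0.0032  0.1095  0.2089]
```

```bash
python3 -m jog '[[[-0.9,0,0.3],[0,0,0],0],[[-0.9,0,0],[0,0,0],0],[[-0.7,0,0],[0,0,0],0],[[-0.6,0,0],[0,0,0],0],[[-0.5,0,0],[0,0,0],0],[[0,0,0],[0,0,0],0]]'
python3 -c "
from h import *
p=C+.16*ey;to([p[0],p[1],.20]);print(cf())"
```

```text
time_s: 17.15
eef_pos: [0.5004, 0.2026, 0.2088]
eef_rot: [-0.539, 0.54, -0.462, 0.452]
wrist_force: [0.8, -6.3, -1.7]
opening: 0.002
t 17.15 pos [0.5004 0.2026 0.2088] yaw z 0.1654 ydir [-0.011  0.007 -1.   ] F [ 0.8 -6.3 -1.7] op 0.0 shift cm [-1.35  0.89  0.11]
[-0.0011  0.1465  0.2088]
```

```bash
python3 -m jog '[[[-0.55,0.25,0],[0,0,0],0],[[-0.55,0.3,0],[0,0,0],0],[[-0.5,0.3,0],[0,0,0],0],[[-0.5,0.35,0],[0,0,0],0],[[-0.5,0.4,0],[0,0,0],0],[[-0.5,0.45,0],[0,0,0],0]]'
python3 -c "
from h import *
to([.5,.2,.20]);print(cf())"
```

```text
time_s: 17.65
eef_pos: [0.4965, 0.2288, 0.1949]
eef_rot: [-0.537, 0.543, -0.457, 0.456]
wrist_force: [-4.0, -5.3, 8.4]
opening: -0.002
t 17.65 pos [0.4965 0.2288 0.1949] yaw z 0.1662 ydir [-0.006 -0.006 -1.   ] F [-4.  -5.3  8.4] op -0.0 shift cm [ 2.91 -0.49 -0.14]
[-0.0004  0.173   0.1949]
```

```bash
python3 -m jog '[[[-0.4,0.7,0],[0,0,0],0],[[-0.4,0.7,0],[0,0,0],0],[[-0.4,0.7,0],[0,0,0],0],[[-0.35,0.7,0],[0,0,0],0]]'
python3 -c "
from h import *
to([.5,.2,.20]);print(cf())"
```

```text
time_s: 17.98
eef_pos: [0.4976, 0.2453, 0.1746]
eef_rot: [-0.54, 0.54, -0.454, 0.459]
wrist_force: [-2.0, -0.2, 4.6]
opening: 0.0
t 17.98 pos [0.4976 0.2453 0.1746] yaw z 0.1672 ydir [ 0.005 -0.005 -1.   ] F [-2.  -0.2  4.6] op 0.0 shift cm [ 4.52 -2.52 -0.51]
[0.0035 0.189  0.1746]
```

```bash
python3 -m jog '[[[-0.3,0.7,-0.3],[0,0,0],0],[[-0.3,0.7,0],[0,0,0],0],[[-0.2,0.7,0],[0,0,0],0],[[-0.2,0.7,0],[0,0,0],0],[[0,0.5,0],[0,0,0],0]]'
python3 -c "
from h import *
to([.5,.2,.20]);print(cf())"
```

```text
time_s: 18.4
eef_pos: [0.4943, 0.257, 0.1416]
eef_rot: [0.542, -0.539, 0.453, -0.46]
wrist_force: [0.3, 0.5, -0.4]
opening: 0.002
t 18.4 pos [0.4943 0.257  0.1416] yaw z 0.1684 ydir [ 0.01  -0.003 -1.   ] F [ 0.3  0.5 -0.4] op 0.0 shift cm [ 5.74 -5.82 -0.34]
[0.0023 0.2011 0.1416]
```

The force has gone to zero, so it seems to have snapped over. I'll follow down gently to the stop.

```bash
python3 -m jog '[[[0,0.4,0],[0,0,0],0],[[0,0.3,0],[0,0,0],0],[[0,0.2,0],[0,0,0],0]]'; python3 -m jog '[[[0,0.15,0],[0,0,0],0],[[0,0.1,0],[0,0,0],0]]'
python3 -c "
from h import *
to([.5,.2,.20]);print(cf())"
```

```text
time_s: 18.65
eef_pos: [0.4933, 0.2567, 0.1297]
eef_rot: [0.541, -0.54, 0.453, -0.459]
wrist_force: [-3.8, -0.3, 20.5]
opening: 0.009
time_s: 18.82
eef_pos: [0.4934, 0.2568, 0.13]
eef_rot: [0.541, -0.54, 0.454, -0.459]
wrist_force: [-6.2, -2.5, 8.6]
opening: -0.001
t 18.82 pos [0.4934 0.2568 0.13  ] yaw z 0.1686 ydir [ 0.006 -0.004 -1.   ] F [-6.2 -2.5  8.6] op -0.0 shift cm [ 5.74 -6.97 -0.26]
[0.0013 0.201  0.13  ]
```

Contact with the stop is at z = 0.130, exactly the height for a level handle. I'll back off and check.

```bash
python3 -m jog '[[[0,-0.5,0],[0,0,0],0],[[0,-2,0],[0,0,0],0],[[0,-3.5,0],[0,0,0],0],[[0,-3.5,0],[0,0,0],0],[[2,-3,-3],[0,0,0],0],[[2,0,-3],[0,0,0],0],[[2,0,-3],[0,0,0],0],[[2,0,-3],[0,0,0],0],[[0,0,0],[0,0,0],0],[[0,0,0],[0,0,0],0],[[0,0,0],[0,0,0],0]]'
python3 - <<'E'
from h import *
vv,uu=np.mgrid[0:384,0:512]; uv=np.c_[uu.ravel(),vv.ravel()]
for n in("wrist","scene"):
    c=shot(n); save(c,n+"_end.png"); P=bydepth(c,uv); ok=c["depth"].ravel()>0
    q=np.c_[(P[:,:2]-C)@ex,(P[:,:2]-C)@ey,P[:,2]]
    h=cv2.cvtColor(c["frame"],cv2.COLOR_RGB2HSV).reshape(-1,3); red=((h[:,0]<8)|(h[:,0]>172))&(h[:,1]>150)&(abs(q[:,0])<.02)&ok&(q[:,2]>.05)
    for v0 in np.arange(.16,.26,.02): 
        s=red&(q[:,1]>v0)&(q[:,1]<v0+.02)
        if s.sum(): print(n,"red",round(v0,2),s.sum(),"zmax",np.percentile(q[s,2],97).round(4))
    for u0 in(-.08,-.04,0,.04):
        s=ok&(q[:,0]>u0)&(q[:,0]<u0+.03)&(abs(q[:,1])<.06)&(q[:,2]>.09)&(q[:,2]<.2)
        if s.sum(): print(n,"lid u",u0,s.sum(),np.median(q[s,2]).round(4))
a=[cv2.imread(f"pics/{n}_end.png") for n in("wrist","scene")]
cv2.imwrite("pics/end.png",np.hstack([cv2.resize(x,(400,300)) for x in a]))
to([.5,.2,.2])
E
```

```text
time_s: 19.73
eef_pos: [0.3886, 0.157, 0.2588]
eef_rot: [0.541, -0.539, 0.452, -0.461]
wrist_force: [0.5, -0.0, 0.0]
opening: 0.003
wrist red 0.16 427 zmax 0.1313
wrist red 0.18 503 zmax 0.1317
wrist red 0.2 501 zmax 0.1315
wrist red 0.22 504 zmax 0.1317
wrist red 0.24 108 zmax 0.1311
wrist lid u -0.08 3463 0.1163
wrist lid u -0.04 3940 0.1164
wrist lid u 0 4407 0.1165
wrist lid u 0.04 1404 0.1164
scene red 0.16 21 zmax 0.1302
scene red 0.18 20 zmax 0.1306
scene red 0.2 22 zmax 0.1306
scene red 0.22 19 zmax 0.1304
scene red 0.24 1 zmax 0.1258
scene lid u -0.08 370 0.1149
scene lid u -0.04 388 0.1149
scene lid u 0 433 0.115
scene lid u 0.04 416 0.1148
t 19.83 pos [0.3892 0.1574 0.2588] yaw z 0.1681 ydir [ 0.012 -0.005 -1.   ] F [-0.3 -0.1  0.2] op -0.0 shift cm [-2.39  5.98 11.57]
```

View pics/end.png

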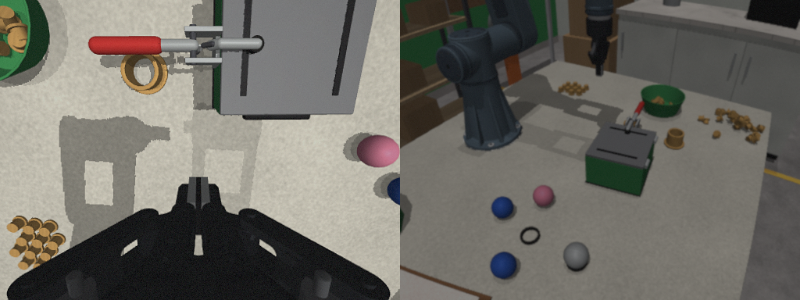

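The pictures show the lid shut, the red handle level with its arm on the lid at (258,43), and the bushings and steel ball in place. The gripper is clear of everything, so I'll hand in.

```bash
python3 -c "
from bench import ctrl
print(ctrl.hand_in())"
```

```text
the job is handed in; nothing more can be done
None
```

The brass ball is packed in its nest, the lid is shut, the clamp is snapped over level, and I handed the job in at about 20 s of the 69 s allowed.

- **Ball:** I set it in the yellow nest at about 1–2 N of contact before letting go. A picture after release showed it sitting there. Just before release it was within about 1 mm of the nest centre.
- **Lid:** it went down along its arc and was pressed home at about 19 N at most, the highest reading. Depth readings show it flat at 115–116 mm; 115.5 mm was expected.
- **Clamp:** the force dropped to zero as it snapped over, then I followed it to the stop. The handle pressed at about 20 N at most, and the grip's top reads level at 130–132 mm along its length; 130 mm was expected.
- **Left alone:** the steel ball, the look-alikes and both bushings look unmoved in the last pictures, though I did not re-measure them. The gripper was clear, with about 0 N at the wrist.

The scene and wrist cameras disagreed by 1–1.5 mm in height, within their calibration. The arm also drifted a few millimetres between rows, so I corrected its position by camera before lowering the ball. No check failed.

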